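# Free the locked lid of a bench centrifuge with its release key

## Robot

A 7-joint arm with a two-finger parallel gripper is mounted at the origin on a cart in front of the work surface, level with it; the furniture and walls round the work are solid. World frame = base frame: x ahead of the robot, y to its left, z up, the work surface at z = 0. Lengths are in m, angles in rad, forces in N, time in s.
With the tool pointing down it reaches from about 0.4 to 0.75 m from the base axis. Payload 19.5 kg.
Tool frame: the origin (TCP) lies midway between the tips of the shut fingers; the grasp point (between the pads) lies pinch_z behind it (pinch_z is the distance from the TCP to the grasp point, in m); x points along the fingers, z is the direction in which the jaws open and shut, and the axes are right-handed (so a half turn about x gives the same grasp; the last joint's range is limited). The gripper opens to 85 mm and grips with 20 to 120 N. Pads are 22 mm wide; open, the fingers measure 114 mm over their backs; the gripper's body (76 mm by 85 mm) begins 54 mm behind the grasp point. The pads swing forward as they close: fully open they stand 13 mm farther back than shut.
Start: joints at [1.196, 0.707, -0.028, 1.485, 0.022, 0.951, -0.075], TCP at [0.188, -0.543, 0.204] pointing down, gripper open.
Joint ranges: [-2.71, 2.71], [-0.32, 2.16], [-1.57, 1.52], [0, 2.45], [-1.46, 4.6], [0, 2.02], [-2.83, 2.83]. Speed limits (rad/s): [1.89, 1.89, 2.57, 2.57, 3.01, 3.01, 3.01].

## Interface

Orientations are given as a rotation vector (axis times angle).
In Python, from workcell import * gives the robot as it stands.
- The arm moves only by the tool carry_out, never from a script. Its argument "moves" is text: rows parted by semicolons, each of 4 numbers parted by spaces: the shift along the tool's x, y, z each as a share of 150 mm, from -1 to 1, then the turn about the tool's x as a share of 0.08 rad, from -1 to 1. A call has 1 to 8 rows; each row shifts and turns the commanded pose from where the row before left it, along the tool's axes as they then stand; what a row does not reach is not made up. A row lasts 1/12 s, in which the tool goes at most 41.7 mm and 7.16 degrees, less where a joint would pass 70% of its speed; a pose out of reach is approached as far as the arm can. A call with a number of a shift or a turn outside -1 to 1 is refused whole. A call with a gripper value outside its range is refused whole. "jaw" is the opening, from 0 (shut) to 1 (fully open), set as the call begins (left out, the last holds). The fingers move at their own pace and stop on an object; the grip force is fixed at half the most. Time passes only in rows, so rows that do not move let the fingers close. It gives the time, the measured TCP pose, the force and the opening at its end, in the units of the state.
- get_obs(): the state, without advancing time (a new reading comes with each control period).
- get_image(name): name is "scene" or "top" or "wrist"; returns a dict with "pixels" (384x512x3 uint8, blue, green, red), "fov_y" (degrees; the focal length in pixels is half the picture's height over the tangent of half this angle, whatever the lens; pixels are square), "cx", "cy" (the principal point, pixels), "R" (3x3) and "t" (3): a world point X has camera coordinates R X + t; the wrist camera has in their place "mount" (4x4, takes a point from camera to tool coordinates, whose origin is the TCP and whose axes are the tool frame's). Camera axes: x right, y down, z forward; pixel columns grow to the right and rows downward; lengths in m; the calibration is good to about 2 mm. A picture is of the moment at which its call begins: read the wrist's pose just before it. There is no depth.
- sign_off(): hands the job in, once; it reports no verdict.
Trained networks look in a picture, given as the dict that the camera call returned (one of the last four; its "shot" number tells which), for a name from the list of things; names that differ only in an ending like _2 or _b are one class to them, and where a whole thing is asked for, a point or a joint stands for the part that bears it (a point fixed in the world has none). Each returns a list of dicts, best first, with "confidence" (0 to 1); they miss things now and then, are a little off and sometimes report something else, mostly with a low value. They report only what shows in the picture. A call takes as long as a camera call. They do not tell look-alikes from the thing itself.
- look_for(picture, target): "position" ([x, y, z] in m, in world coordinates, good to about 4 mm: the middle of the surface that is visible of it).
- trace(picture, target): "pixels" (384x512 bool, what is visible of it).
The state is a dict: "clock": time; "qpos": joint angles; "qvel": joint speeds; "joint_torque": joint torques, N m; "tcp_pos": TCP position; "eef_rot": TCP orientation; "wrist_force": force on the tool from outside, world axes, zero at the start; "torque": the same for the moment, N m; "grip_width": finger opening in m.
Only numpy, scipy, OpenCV 4.12 (cv2) and the standard library are available. Lean on these libraries where they do the work, as an engineer would, in place of code of your own. Each camera call takes 0.05 s, during which the arm holds its last target. There are 200 camera calls.

## Task

The power has failed and the bench centrifuge's lid is still latched. Take the release key out of the tube rack, put it through the slot in the sloping console, feel along the bottom of the slot for the hidden hole in the latch bar, and push the key in until the lid springs up. Leave the key standing in the hole so that the latch stays back, and do not disturb the other things on the bench.

Things in the scene. Friction and masses are not known exactly. Their poses are not given: they have to be found in the camera images.
- key_mid (a point): the middle of the release key, 95 mm from either end; z runs from its tip to its grip. Straight, 190 mm, 100 g: a round steel rod 12 mm thick and 115 mm long with a flat, 2 mm chamfered end, then a 23 mm collar 6 mm high, then a round black grip 20 mm thick from 121 to 186 mm above the tip. It stands upright and loose in a cell of the tube rack and lifts straight out
- key_tip (a point): the centre of the flat end of the key's rod, 95 mm below key_mid; same axes. 4 mm above the worktop at the start
- bench_centrifuge: bench centrifuge, white and grey, fixed: 210 mm wide (y), 266 mm deep (x), 162 mm high with the lid shut; front towards its -x. Its lower front is a sloping console face with the release slot. Origin under its middle
- slot_panel: the console face, leaning 35 degrees from level. Origin: centre of the release slot's mouth, in the face; x up the slope, y along the slot, z straight out of the face. The slot opens into a channel square to the face, 17 mm wide (x), 84 mm long (y), 40 mm deep, with a 2 mm high rim. Knob, keys and window stand up to 17 mm proud, more than 25 mm up the slope from the slot
- slot_floor (a point): the middle of the channel's floor, 40 mm below the face; axes of the face. The floor is the flat side of the latch bar, which the dead motor has left anywhere in its travel: its one hole, 17 mm along y and 19 mm along x, is centred at x = 0 and anywhere from y = -24 to +24 mm, out of sight. The bar does not give or slide when the key rubs or catches on it
- latch_depth (a point): the middle of the channel, 64 mm below the face: as deep as the key's tip goes in the hole; axes of the face. 50 mm below the face the tip meets a plunger in the hole. It takes 3 to 6 N, stays where it is pushed, frees the lid after about 7 mm and stops hard after 14 mm
- lid_front (a point): the middle of the lip on the front edge of the centrifuge's lid, 138 mm in front of the hinge at the lid's back. About 141 mm above the worktop while the lid is shut and latched, 199 mm when it has sprung up. Once the latch is freed the lid rises by its own spring and stays up; it cannot be pulled open
- tube_rack: the black moulded rack, 101 x 139 x 34 mm, in which the key and three capped sample tubes (up to 105 mm above the worktop) stand; loose; origin under its middle, x across the short side
- wash_bottle: white wash bottle with a bent red spout, 190 mm high, loose; origin under it
- tape_roll: roll of paper tape lying flat, 62 mm wide, 19 mm high, loose; origin under it
- tip_box: blue box of yellow pipette tips, 82 x 118 x 56 mm, loose; origin under it
Things that resemble listed ones, but are neither listed nor needed, are in the scene too. What is shaped like the part that bears key_mid but green is not meant.

How it is judged:
At the end, for the whole second after the job is handed in: The lid stands sprung up (its front lip higher than 180 mm), and the key is left at rest in the hole of the latch bar, its tip more than 48 mm below the console face, straight below the slot (height (world z) of lid_front above 0.18 m and z of key_tip in the frame of slot_panel below -0.048 m and distance between key_tip and slot_panel below 0.078 m and x of key_tip in the frame of slot_panel between -0.014 and 0.014 m and linear speed of key below 0.02 m/s); the robot touches nothing.
It fails at once if the tube rack is shoved more than 40 mm (distance of tube_rack from where it was at the start of the episode above 0.04 m).
It fails at once if the tube rack is tipped (angle between tube_rack's own z axis and vertical above 0.4 rad).
It fails at once if the wash bottle is disturbed (distance of wash_bottle from where it was at the start of the episode above 0.03 m).
It fails at once if the tape roll is disturbed (distance of tape_roll from where it was at the start of the episode above 0.03 m).
It fails at once if the tip box is disturbed (distance of tip_box from where it was at the start of the episode above 0.03 m).
It also fails if it takes over 54 s, if anything falls off the work surface, if the arm or the gripper's body presses on something with over 40 N, if the wrist force passes 120 N, or if a joint passes its speed limit or range.

## Working session

There is one attempt and no reset: what is moved stays moved. The work goes in short steps, Python scripts to look and compute and a tool call to move; the robot and the scene stay as the last step left them, time stands still between calls to the robot, and variables do not carry over. Pictures are saved under pics/ and viewed, about 8 in all and at most 12, crops included, and the job is handed in when it is done.

Besides the shell and the picture viewer there is one more tool, called after "Emit:" as name(argument=value, ...) on one line, values as JSON. carry_out: Moves the arm, as the interface text tells. Its arguments: {"type":"object","properties":{"moves":{"type":"string"},"jaw":{"type":"number"}},"required":["moves"]}

```bash
mkdir -p pics; ls; python3 - <<'E'
from workcell import *
import cv2,numpy as np
o=get_obs(); print({k:np.round(v,3) for k,v in o.items()})
ims=[]
for n in ["scene","top"]:
    p=get_image(n); ims.append(p["pixels"]); cv2.imwrite(f"pics/{n}0.png",p["pixels"])
    print(n,p["fov_y"],p["cx"],p["cy"],np.round(p["R"],3).tolist(),np.round(p["t"],3))
    for t in ["key_mid","bench_centrifuge","slot_panel","tube_rack","lid_front","wash_bottle","tape_roll","tip_box"]:
        r=look_for(p,t); print(t,[(np.round(d["position"],3).tolist(),round(d["confidence"],2)) for d in r[:3]])
E
```

```text
pics
{'clock': np.float64(0.0), 'qpos': array([ 1.196,  0.707, -0.028,  1.485,  0.022,  0.951, -0.075]), 'qvel': array([ 0.   , -0.   , -0.001, -0.001,  0.001, -0.001, -0.001]), 'joint_torque': array([ 2.0000e-03, -8.8318e+01,  1.2350e+00, -2.3615e+01,  1.7000e-02,
        7.0000e-03,  0.0000e+00]), 'tcp_pos': array([ 0.188, -0.543,  0.204]), 'eef_rot': array([ 0.961,  1.349, -0.96 ]), 'wrist_force': array([ 0.746, -0.634, -0.282]), 'torque': array([0.016, 0.029, 0.009]), 'grip_width': np.float64(0.086)}
scene 48.986156744678986 256.5958801840695 190.241841315212 [[-0.844, -0.536, 0.02], [-0.429, 0.652, -0.626], [0.323, -0.536, -0.78]] [0.338 0.44  0.929]
key_mid [([0.613, 0.047, 0.139], 0.75), ([0.515, 0.092, 0.149], 0.73), ([0.601, 0.104, 0.14], 0.53)]
bench_centrifuge [([0.651, -0.201, 0.108], 0.63), ([0.515, 0.092, 0.149], 0.47)]
slot_panel [([0.609, -0.211, 0.091], 0.78)]
tube_rack [([0.506, 0.101, 0.031], 0.74)]
lid_front [([0.716, -0.232, 0.156], 0.82), ([0.572, -0.515, 0.047], 0.67)]
wash_bottle [([0.475, -0.481, 0.089], 0.59)]
tape_roll [([0.448, -0.112, 0.02], 0.76)]
tip_box [([0.572, -0.518, 0.049], 0.97), ([0.505, 0.097, 0.032], 0.51)]
top 52.543577137130406 257.1597153260639 189.5783325623958 [[-0.01, -1.0, -0.011], [-0.999, 0.01, -0.044], [0.044, 0.011, -0.999]] [-0.194  0.549  1.159]
key_mid [([0.614, 0.035, 0.164], 0.68), ([0.517, 0.08, 0.164], 0.66)]
bench_centrifuge [([0.672, -0.236, 0.133], 0.72)]
slot_panel [([0.608, -0.21, 0.094], 0.89)]
tube_rack [([0.511, 0.08, 0.031], 0.68)]
lid_front [([0.721, -0.254, 0.157], 0.77)]
wash_bottle [([0.478, -0.485, 0.116], 0.73), ([0.452, -0.117, 0.016], 0.59)]
tape_roll [([0.452, -0.119, 0.017], 0.69)]
tip_box [([0.587, -0.534, 0.048], 0.69)]
```

View pics/scene0.png

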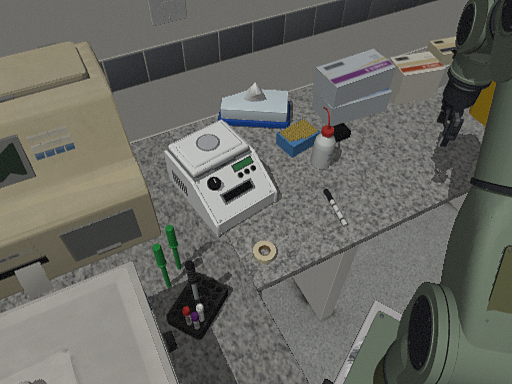

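View pics/top0.png

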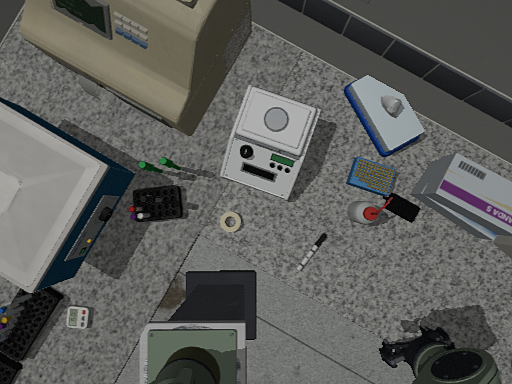

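The scene picture shows the black key at about (192,272), standing in the rack at (198,300) with red, purple and white tubes, and two green look-alikes at (160,260) and (172,245). The centrifuge slot is at (238,190). In the top picture the slot runs from about (242,163) to (277,180) and the rack is at (158,204). Next I'll measure the slot and the key more closely.

```bash
cat > h.py <<'E'
import numpy as np,cv2
from scipy.spatial.transform import Rotation as Ro
from workcell import *
def K(p):
    f=p["pixels"].shape[0]/2/np.tan(np.radians(p["fov_y"]/2)); return f
def cam(p,o=None):
    "R,t world->camera"
    if "R" in p: return np.array(p["R"]),np.array(p["t"])
    T=np.eye(4);T[:3,:3]=Ro.from_rotvec(o["eef_rot"]).as_matrix();T[:3,3]=o["tcp_pos"]
    M=np.linalg.inv(T@np.array(p["mount"])); return M[:3,:3],M[:3,3]
def proj(p,X,o=None):
    R,t=cam(p,o); c=np.atleast_2d(X)@R.T+t; return c[:,:2]/c[:,2:]*K(p)+[p["cx"],p["cy"]]
def ray(p,uv,o=None):
    R,t=cam(p,o); d=R.T@np.array([(uv[0]-p["cx"])/K(p),(uv[1]-p["cy"])/K(p),1]); return -R.T@t,d/np.linalg.norm(d)
def tri(rays):
    A=0;b=0
    for c,d in rays:
        P=np.eye(3)-np.outer(d,d);A=A+P;b=b+P@c
    X=np.linalg.solve(A,b); return X,[np.linalg.norm(np.cross(X-c,d)) for c,d in rays]
def atz(r,z): return r[0]+r[1]*(z-r[0][2])/r[1][2]
E
python3 - <<'E'
from h import *
o=get_obs(); print(np.round(Ro.from_rotvec(o["eef_rot"]).as_matrix(),3)); 
try: print("pinch",pinch_z)
except Exception as e: print(e, [k for k in o])
s=get_image("scene");t=get_image("top");w=get_image("wrist"); print(np.round(w["mount"],3).tolist(),w["fov_y"])
cr=lambda p,x,y,w_,h,k:cv2.resize(p["pixels"][y:y+h,x:x+w_],None,fx=k,fy=k,interpolation=cv2.INTER_CUBIC)
a=cr(t,215,130,80,75,5);b=cr(s,200,160,80,75,5);c=cr(t,120,150,80,75,3);d=cr(s,150,220,80,75,3)
top=np.hstack([a,b]);bot=np.hstack([c,d,np.zeros((225,320,3),np.uint8)])
cv2.imwrite("pics/c1.png",np.vstack([top,bot]))
for p in (s,t):
    for n in ("key_mid","slot_panel"):
        for r in trace(p,n)[:3]:
            m=r["pixels"];ys,xs=np.nonzero(m);print(n,round(r["confidence"],2),m.sum(),xs.min(),xs.max(),ys.min(),ys.max(),np.round(cv2.minAreaRect(np.c_[xs,ys].astype(np.float32)),1) if 0 else "",p["pixels"][m].mean(0).round())
E
```

```text
[[-0.     0.945  0.327]
 [ 0.     0.327 -0.945]
 [-1.     0.    -0.   ]]
pinch 0.0187
[[0.001, -0.278, 0.961, -0.169], [-0.001, -0.961, -0.278, 0.07], [1.0, -0.0, -0.001, -0.0], [0.0, 0.0, 0.0, 1.0]] 66.35996862443687
key_mid 0.81 224 186 197 262 298  [45. 44. 43.]
key_mid 0.77 327 164 180 225 268  [43. 82. 32.]
key_mid 0.61 275 153 170 245 286  [37. 78. 25.]
slot_panel 0.85 2857 196 271 154 222  [144. 147. 144.]
key_mid 0.46 144 160 180 157 169  [36. 69. 27.]
slot_panel 0.65 2563 225 298 138 195  [123. 125. 122.]
```

View pics/c1.png

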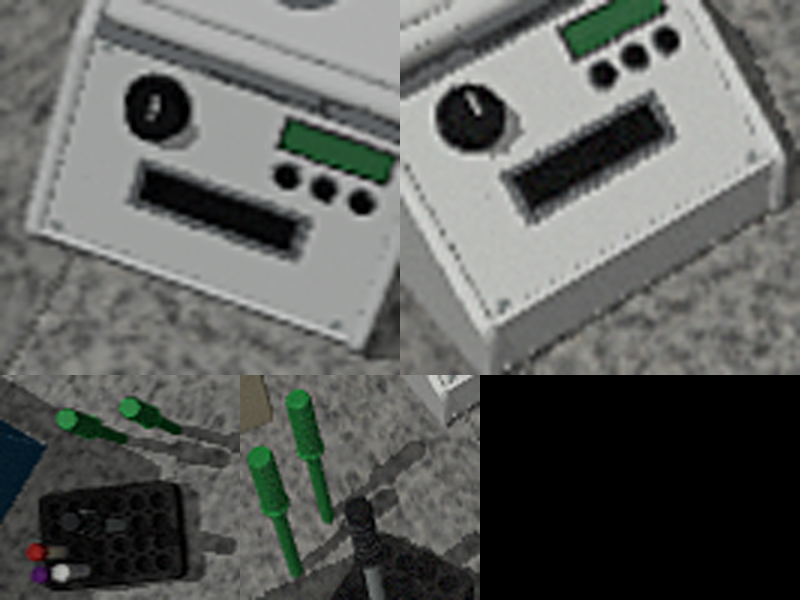

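```bash
python3 - <<'E'
from h import *
s=get_image("scene");t=get_image("top")
T=np.array([[147,165],[135,203],[302,222],[291,255]])/5+[215,130]
S=np.array([[108,180],[126,214],[252,103],[267,136]])/5+[200,160]
P=[]
for a,b in zip(T,S):
    X,e=tri([ray(t,a),ray(s,b)]);P.append(X);print(X.round(4),np.round(e,4))
P=np.array(P);c=P.mean(0)
yd=(P[0]+P[1]-P[2]-P[3])/2;xd=(P[0]+P[2]-P[1]-P[3])/2
print("centre",c.round(4),"len",np.linalg.norm(yd),"wid",np.linalg.norm(xd),"ydir",(yd/np.linalg.norm(yd)).round(3),"yaw deg",np.degrees(np.arctan2(-yd[0],yd[1])),"slope",np.degrees(np.arcsin(xd[2]/np.linalg.norm(xd))))
X,e=tri([ray(t,(143.3,199)),ray(s,(189,263))]);print("key top",X.round(4),np.round(e,4), atz(ray(t,(143.3,199)),.194).round(4),atz(ray(s,(189,263)),.194).round(4))
E
```

```text
[ 0.6197 -0.1643  0.0824] [0.0004 0.0004]
[ 0.6003 -0.1561  0.0744] [0.002 0.002]
[ 0.5849 -0.2525  0.0833] [0.0012 0.0012]
[ 0.5684 -0.2457  0.0717] [0.0004 0.0004]
centre [ 0.5933 -0.2046  0.078 ] len 0.09491346003632777 wid 0.021752558234806367 ydir [0.351 0.936 0.01 ] yaw deg -20.571226414028946 slope 26.69437614506932
key top [0.518  0.0891 0.1937] [0.0006 0.0006] [0.5176 0.0887 0.194 ] [0.5184 0.0895 0.194 ]
```

The slot centre comes out near (0.593, -0.205, 0.078), with a yaw of about -20.5°. The key axis is near (0.518, 0.089), and its top measures 0.194, which agrees with the sizes given. The tool can only yaw, so I'll grip with the jaw axis along the slot and lever the key over to 35° with its tip in the slot mouth.

Emit:
carry_out(moves="-0.25 0 0 0;-0.25 0 0 0;-0.15 0.17 0 0;0 0.27 0 0;0 0.27 0 0;0 0.27 0 0;0 0.2 -0.16 0;0 0.2 -0.16 0", jaw=1)

```text
clock: 2.02
tcp_pos: [0.3692, -0.429, 0.3012]
eef_rot: [0.961, 1.349, -0.96]
wrist_force: [0.3, -0.6, -0.4]
grip_width: 0.0852
```

Emit:
carry_out(moves="0 0.2 -0.17 0;0 0.2 -0.17 0;0 0.2 -0.17 0;0 0.2 -0.17 0;0 0.2 -0.17 0;0 0.2 -0.17 0;0 0.2 -0.17 0;0 0.2 -0.17 0")

```text
clock: 2.68
tcp_pos: [0.5287, -0.1574, 0.3021]
eef_rot: [0.961, 1.348, -0.96]
wrist_force: [0.7, -0.5, -0.2]
grip_width: 0.0855
```

Emit:
carry_out(moves="0 0 -0.27 -1;0 0 0 -1;0 0 0 -1;0 0 0 -1;0 0 0 -1;0 0 0 -1;0 0 0 -1;0 0 0 -1")

```text
clock: 3.35
tcp_pos: [0.5148, -0.121, 0.3019]
eef_rot: [0.465, 1.52, -0.465]
wrist_force: [0.4, 0.9, 0.4]
grip_width: 0.0853
```

Emit:
carry_out(moves="0 0 0 -1;0 0 0 -1;0 0 0 -1;0 0 0 -1;0 0 0 -1;0 0 0 -1;0 0 0 -1;0 0 0 -1")

```text
clock: 4.02
tcp_pos: [0.5147, -0.121, 0.3019]
eef_rot: [-0.036, 1.571, 0.036]
wrist_force: [-0.2, 0.4, -0.7]
grip_width: 0.0853
```

Emit:
carry_out(moves="0 0 0 -1;0 0 0 -1;0 0 0 -1;0 0 0 -1;0 0 0 -1;0 0 0 -1;0 0 0 -1;0 0 0 -1")

```text
clock: 4.68
tcp_pos: [0.5148, -0.121, 0.3019]
eef_rot: [-0.537, 1.503, 0.537]
wrist_force: [-0.3, 0.2, -0.1]
grip_width: 0.0856
```

Emit:
carry_out(moves="0 0 0 -1;0 0 0 -1;0 0 0 -1;0 0 0 -1;0 0 0 -1;0 0 0 -1;0 0 0 -0.6;0 0 0 0")

```text
clock: 5.35
tcp_pos: [0.5147, -0.1211, 0.3018]
eef_rot: [-0.941, 1.358, 0.941]
wrist_force: [-0.3, 0.4, 0.2]
grip_width: 0.0857
```

```bash
python3 - <<'E'
from h import *
o=get_obs();w=get_image("wrist");cv2.imwrite("pics/w1.png",w["pixels"])
np.savez("w1.npz",rot=o["eef_rot"],pos=o["tcp_pos"])
print(np.round(Ro.from_rotvec(o["eef_rot"]).as_matrix(),3),o["qpos"].round(2))
print(proj(w,[[.593,-.205,.078],[.518,.089,.194]],o).round(1))
E
```

```text
[[-0.    -0.936  0.351]
 [ 0.     0.351  0.936]
 [-1.     0.     0.   ]] [ 0.54  0.6  -0.7   1.46  0.4   1.23  1.  ]
[[224.  234.6]
 [477.5 109.8]]
```

View pics/w1.png

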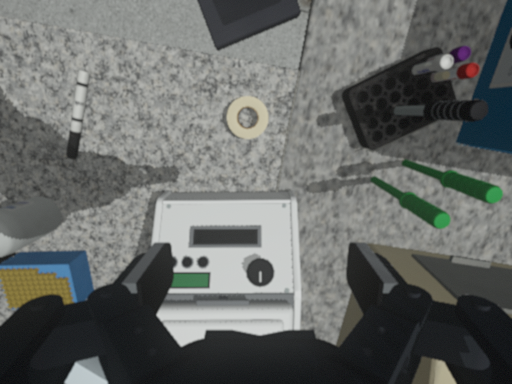

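The wrist view shows the slot level in the picture, from (191,236) to (260,236), so the jaw axis is aligned with it. The key top is at (478,110) and matches my projection. Refining the slot from all three views.

```bash
python3 - <<'E'
from h import *
from scipy.optimize import least_squares
o=get_obs();V=[(get_image("wrist"),o,(225,236)),(get_image("top"),None,(258,172)),(get_image("scene"),None,(238,191))]
R0=lambda yaw:(Ro.from_euler("z",yaw)*Ro.from_euler("y",-np.radians(35))).as_matrix()
obs=[]
for p,oo,c in V:
    g=cv2.cvtColor(p["pixels"],cv2.COLOR_BGR2GRAY);k=4;x0,y0=c[0]-40,c[1]-30
    G=cv2.resize(g[y0:y0+60,x0:x0+80],None,fx=k,fy=k,interpolation=cv2.INTER_CUBIC)
    n,l,st,ce=cv2.connectedComponentsWithStats((G<60).astype(np.uint8))
    i=l[120:121,160][0]; m=(l==i);ys,xs=np.nonzero(m)
    q=cv2.boxPoints(cv2.minAreaRect(np.c_[xs,ys].astype(np.float32)));cen=(ce[i]+.5)/k-.5+[x0,y0]
    u,s,vt=np.linalg.svd(np.c_[xs,ys]-ce[i],full_matrices=False);ang=np.arctan2(vt[0][1],vt[0][0])
    obs.append((p,oo,cen,ang));print(i,st[i],cen.round(1),np.degrees(ang).round(1),np.ptp((np.c_[xs,ys]-ce[i])@vt[0])/k)
C=np.array([[x,y,.002] for x in(-.0085,.0085) for y in(-.042,.042)])
def f(v,full=False):
    r=[]
    for p,oo,cen,ang in obs:
        q=proj(p,v[:3]+C@R0(v[3]).T,oo);d=(q[1]+q[3]-q[0]-q[2])/2
        r+=list(q.mean(0)-cen)+[30*np.sin(np.arctan2(d[1],d[0])-ang)]
        if full:print("len px",np.linalg.norm(d))
    return r
s=least_squares(f,[.593,-.205,.078,-.36]);f(s.x,1)
print("slot centre",s.x[:3].round(4),"yaw",np.degrees(s.x[3]),np.round(s.fun,2));np.save("slot.npy",s.x)
o=get_obs();Rt=Ro.from_rotvec(o["eef_rot"]).as_matrix()
print("to key",(Rt.T@(np.array([.518,.089,.141])-o["tcp_pos"])/.15).round(3))
E
```

```text
1 [   38    98   248    52 10211] [221.1 236.1] -2.2 62.175631920238004
19 [  99   86  130   68 3629] [258.2 171.5] 19.8 33.413118194342815
30 [  98   78  122   88 3862] [237.3 190.8] 150.4 31.428010391895363
len px 58.27218432206263
len px 29.61561662005058
len px 28.28205280587655
slot centre [ 0.5943 -0.2079  0.0791] yaw -19.805967993558983 [ 1.4   0.12  0.69  1.51  0.51  0.36  1.13 -0.48 -0.28]
to key [1.073 0.476 1.316]
```

Emit:
carry_out(moves="0 0.06 0.165 0;0 0.06 0.165 0;0 0.06 0.165 0;0 0.06 0.165 0;0 0.06 0.165 0;0 0.06 0.165 0;0 0.06 0.165 0;0 0.056 0.161 0")

```text
clock: 6.22
tcp_pos: [0.5175, 0.0903, 0.302]
eef_rot: [-0.939, 1.359, 0.938]
wrist_force: [-0.1, -0.4, -0.2]
grip_width: 0.0851
```

```bash
python3 - <<'E'
from h import *
o=get_obs();w=get_image("wrist")
print(o["tcp_pos"].round(4),proj(w,[[.518,.089,.194],[.518,.089,.125]],o).round(1))
for r in look_for(w,"key_mid")[:3]:print(r["position"],r["confidence"])
cv2.imwrite("pics/w2.png",w["pixels"])
E
```

```text
[0.5175 0.0903 0.302 ] [[258.  186.5]
 [258.3 172.1]]
[0.515, 0.0886, 0.1898] 0.75
[0.6097, 0.0446, 0.1569] 0.73
[0.6053, 0.0936, 0.1603] 0.68
```

View pics/w2.png

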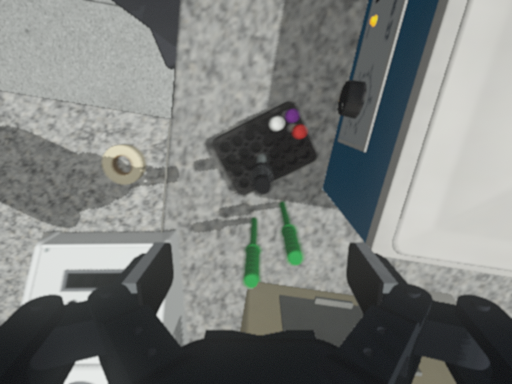

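```bash
python3 - <<'E'
from h import *
s=get_image("scene");t=get_image("top")
print(atz(ray(s,(157,235)),0).round(3),[atz(ray(t,(178,130)),z).round(3).tolist() for z in(0,.1,.2,.3)],[atz(ray(t,(75,80)),z).round(3).tolist() for z in(0,.1,.2)])
print([atz(ray(s,(95,45)),z).round(3).tolist() for z in(.1,.2,.3,.4)])
E
```

```text
[ 0.73  -0.005  0.   ] [[0.732, 0.042, 0.0], [0.712, 0.02, 0.1], [0.692, -0.001, 0.2], [0.672, -0.023, 0.3]] [[0.892, 0.361, 0.0], [0.858, 0.312, 0.1], [0.825, 0.264, 0.2]]
[[1.414, -0.475, 0.1], [1.275, -0.377, 0.2], [1.136, -0.28, 0.3], [0.997, -0.183, 0.4]]
```

Emit:
carry_out(moves="0.15 0.013 0.01 0;0.2 0 0 0;0.2 0 0 0;0.2 0 0 0;0.15 0 0 0;0.1 0 0 0;0.07 0 0 0;0 0 0 0")

```text
clock: 7.08
tcp_pos: [0.5157, 0.0896, 0.1397]
eef_rot: [-0.938, 1.362, 0.939]
wrist_force: [0.4, 0.2, -0.5]
grip_width: 0.0854
```

Emit:
carry_out(moves="0 0 0 0;0 0 0 0;0 0 0 0;0 0 0 0;0 0 0 0;0 0 0 0;0 0 0 0;0 0 0 0", jaw=0)

```text
clock: 7.75
tcp_pos: [0.5167, 0.0911, 0.1419]
eef_rot: [-0.94, 1.358, 0.939]
wrist_force: [-0.7, 0.6, 6.7]
grip_width: 0.0173
```

Emit:
carry_out(moves="-0.05 0 0 0;-0.1 0 0 0;-0.15 0 0 0;-0.2 0 0 0;-0.2 0 0 0;-0.2 0 0 0;-0.1 0 0 0;0 0 0 0")

```text
clock: 8.42
tcp_pos: [0.517, 0.0915, 0.2949]
eef_rot: [-0.94, 1.354, 0.938]
wrist_force: [-0.5, 0.7, -1.1]
grip_width: 0.0177
```

```bash
python3 - <<'E'
from h import *
o=get_obs();s=get_image("scene");t=get_image("top");w=get_image("wrist")
g=o["tcp_pos"]+[0,0,.0187]; print(g,o["grip_width"])
ax=np.array([0,0,1]);tip=g-.154*ax
for p in(s,t):
    print(proj(p,[g+.032*ax,g-.033*ax,tip],None).round(1), proj(p,[[.518,.089,.0]]).round())
x,y=proj(s,[g])[0].astype(int)
a=cv2.resize(s["pixels"][y-60:y+90,x-60:x+90],(600,600));
b=cv2.resize(w["pixels"][80:,100:400],(200,203));c=np.zeros((600,200,3),np.uint8);c[:203]=b
cv2.imwrite("pics/g1.png",np.hstack([a,c]))
E
```

```text
[0.51700294 0.09154197 0.31356882] 0.017725492657435806
[[180.3 223.9]
 [184.3 242.5]
 [190.6 271.8]] [[197. 301.]]
[[120.6 197.9]
 [130.8 198.5]
 [146.2 199.5]] [[163. 200.]]
```

View pics/g1.png

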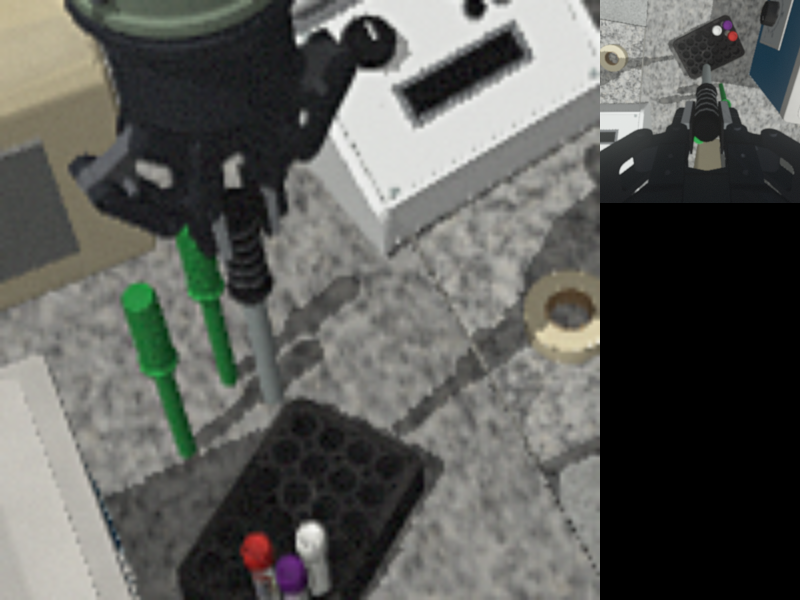

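The key hangs straight in the jaws. Its tip shows at about (190,272) in the scene picture and I predicted (190.6,271.8). Moving to hover over the -y end of the slot.

Emit:
carry_out(moves="0 -0.05 -0.08 0;0 -0.1 -0.16 0;0 -0.1 -0.16 0;0 -0.1 -0.16 0;0 -0.1 -0.16 0;0 -0.1 -0.16 0;0 -0.1 -0.16 0;0 -0.1 -0.16 0")

```text
clock: 9.23
tcp_pos: [0.5577, -0.1186, 0.2904]
eef_rot: [-0.939, 1.36, 0.941]
wrist_force: [1.7, -0.7, -1.1]
grip_width: 0.0181
```

Emit:
carry_out(moves="0 -0.1 -0.16 0;0 -0.1 -0.16 0;0 -0.1 -0.16 0;0 -0.1 -0.16 0;0.1 -0.07 -0.11 0;0.1 0 0 0;0.1 0 0 0;0 0 0 0")

```text
clock: 9.9
tcp_pos: [0.583, -0.2472, 0.2427]
eef_rot: [-0.936, 1.362, 0.944]
wrist_force: [0.9, -0.4, -1.8]
grip_width: 0.0178
```

```bash
python3 - <<'E'
from h import *
o=get_obs();w=get_image("wrist");g=o["tcp_pos"]+[0,0,.0187]
print(o["tcp_pos"],o["wrist_force"].round(1),o["eef_rot"].round(3))
tip=g-[0,0,.154]
v=np.load("slot.npy");R=(Ro.from_euler("z",v[3])*Ro.from_euler("y",-np.radians(35))).as_matrix()
print("tip in slot frame",(R.T@(tip-v[:3])*1e3).round(1))
C=np.array([[x,y,.002] for x in(-.0085,.0085) for y in(-.042,.042)])
print(proj(w,[tip],o).round(1),proj(w,v[:3]+C@R.T,o).round(1).tolist())
x0,y0=120,110
cv2.imwrite("pics/w3.png",cv2.resize(w["pixels"][y0:y0+200,x0:x0+266],None,fx=3,fy=3,interpolation=cv2.INTER_CUBIC))
E
```

```text
[ 0.58298052 -0.24721343  0.24266877] [ 0.9 -0.4 -1.8] [-0.936  1.362  0.944]
tip in slot frame [ 18.4 -40.9  21.6]
[[259.2 179.9]] [[258.1, 164.7], [330.8, 163.6], [258.3, 178.4], [332.2, 177.3]]
```

View pics/w3.png

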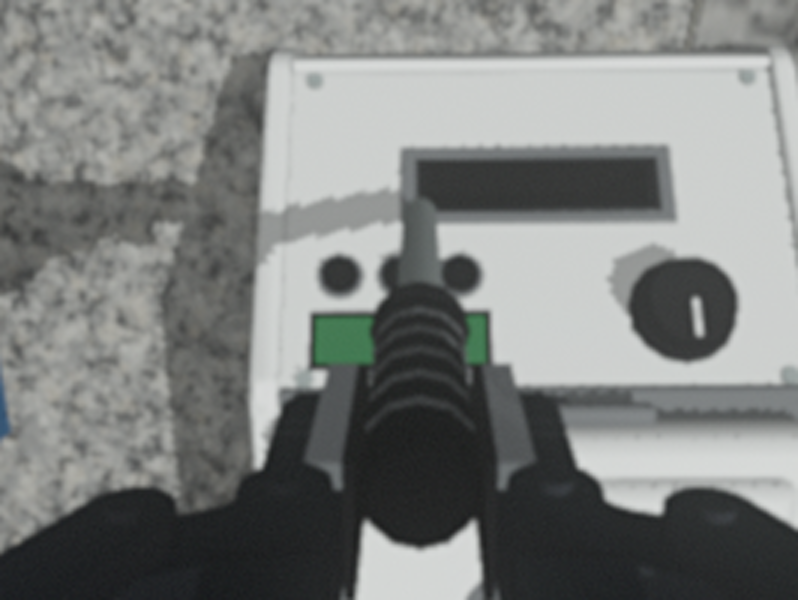

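The wrist crop shows the key tip at about (419,205) in the crop, which is (259.7,178.5) in the full picture. That agrees with the predicted (259.2,179.9). The slot mouth spans (415–660, 157–210) in the crop, so its centre lies about 5 px further towards +y than my model. I'll re-fit the centre with this view.

```bash
python3 - <<'E'
from h import *
o=get_obs();w=get_image("wrist");s=get_image("scene");t=get_image("top")
X,e=tri([ray(w,(299.7,171.1),o),ray(t,(258.5,171.9)),ray(s,(237.5,191.2))]);print(X.round(4),np.round(e,4))
yaw=np.radians(-20.2);R=(Ro.from_euler("z",yaw)*Ro.from_euler("y",-np.radians(35))).as_matrix()
c=X-R[:,2]*.002;np.save("slot.npy",[*c,yaw])
g=o["tcp_pos"]+[0,0,.0187];tip=g-[0,0,.154];d=tip-c;h=np.array([np.cos(yaw),np.sin(yaw)])
print("c",c.round(4),"tip h,y,z mm",(d[:2]@h*1e3).round(1),(d[:2]@[-h[1],h[0]]*1e3).round(1),(d[2]*1e3).round(1))
E
```

```text
[ 0.5948 -0.2032  0.081 ] [0.0021 0.0015 0.0009]
c [ 0.5958 -0.2036  0.0793] tip h,y,z mm 3.5 -45.1 30.0
```

Emit:
carry_out(moves="0 0.03 0.05 0;0 0 0.057 0;0.07 0 0 0;0.06 0 0 0;0.04 0 0 0;0.02 0 0 0;0 0 0 0;0 0 0 0")

```text
clock: 10.77
tcp_pos: [0.5857, -0.2306, 0.218]
eef_rot: [-0.939, 1.359, 0.94]
wrist_force: [-0.2, 0.3, -1.1]
grip_width: 0.0181
```

Emit:
carry_out(moves="0.007 0 0 0;0.007 0 0 0;0 0 0 0")

```text
clock: 11.02
tcp_pos: [0.5857, -0.2307, 0.2158]
eef_rot: [-0.939, 1.359, 0.939]
wrist_force: [-0.7, 1.0, -0.9]
grip_width: 0.0174
```

Emit:
carry_out(moves="0.007 0 0 0;0.007 0 0 0;0 0 0 0")

```text
clock: 11.27
tcp_pos: [0.5857, -0.2306, 0.2135]
eef_rot: [-0.939, 1.359, 0.94]
wrist_force: [-0.5, 0.2, -1.0]
grip_width: 0.0176
```

Emit:
carry_out(moves="0.007 0.008 0 0;0.007 0 0 0;0 0 0 0")

```text
clock: 11.52
tcp_pos: [0.5846, -0.2302, 0.2114]
eef_rot: [-0.939, 1.359, 0.94]
wrist_force: [-0.9, 0.6, -0.9]
grip_width: 0.0177
```

Emit:
carry_out(moves="0.007 0 0 0;0.007 0 0 0;0 0 0 0")

```text
clock: 11.77
tcp_pos: [0.5847, -0.2302, 0.2094]
eef_rot: [-0.939, 1.358, 0.939]
wrist_force: [-0.7, -0.9, 0.8]
grip_width: 0.0178
```

Emit:
carry_out(moves="0.007 0 0 0;0.007 0 0 0;0 0 0 0")

```text
clock: 12.02
tcp_pos: [0.5852, -0.2302, 0.2081]
eef_rot: [-0.94, 1.357, 0.938]
wrist_force: [-0.6, -0.3, 8.8]
grip_width: 0.0178
```

Emit:
carry_out(moves="0.007 0 0 0;0.007 0 0 0;0 0 0 0")

```text
clock: 12.27
tcp_pos: [0.5858, -0.2303, 0.2072]
eef_rot: [-0.941, 1.356, 0.936]
wrist_force: [-1.5, 0.5, 22.6]
grip_width: 0.0181
```

Emit:
carry_out(moves="-0.005 0.02 0 0;0 0.02 0 0;0 0.02 0 0;0 0.02 0 0;0 0 0 0")

```text
clock: 12.68
tcp_pos: [0.574, -0.2261, 0.207]
eef_rot: [-0.941, 1.357, 0.937]
wrist_force: [2.1, 0.0, 8.2]
grip_width: 0.0179
```

```bash
python3 - <<'E'
from h import *
o=get_obs();w=get_image("wrist");s=get_image("scene");print(o["wrist_force"].round(1),o["tcp_pos"].round(4),o["torque"].round(2))
v=np.load("slot.npy");x,y=proj(s,[v[:3]])[0].astype(int)
a=cv2.resize(w["pixels"][90:290,130:396],None,fx=2,fy=2,interpolation=cv2.INTER_CUBIC)[:,:400]
b=cv2.resize(s["pixels"][y-60:y+40,x-40:x+60],(400,400),interpolation=cv2.INTER_CUBIC)
cv2.imwrite("pics/w4.png",np.hstack([a,b]))
E
```

```text
[2.1 0.  8.2] [ 0.574  -0.2261  0.207 ] [-0.31 -0.94 -0.04]
```

View pics/w4.png

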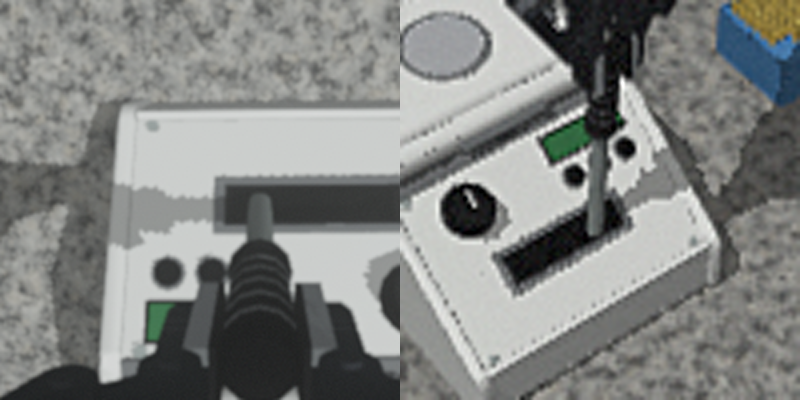

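Emit:
carry_out(moves="0.005 0.04 0 0;0.005 0.04 0 0;0.008 0.04 0 0;0.008 0.04 0 0;0 0 0 0")

```text
clock: 13.2
tcp_pos: [0.551, -0.2175, 0.2026]
eef_rot: [-0.94, 1.358, 0.938]
wrist_force: [2.1, -1.0, 1.7]
grip_width: 0.0175
```

Emit:
carry_out(moves="0.011 0.04 0 0;0.012 0.04 0 0;0.015 0.04 0 0;0.015 0.04 0 0;0 0 0 0")

```text
clock: 13.62
tcp_pos: [0.5284, -0.209, 0.1943]
eef_rot: [-0.94, 1.358, 0.939]
wrist_force: [3.0, -1.5, 2.2]
grip_width: 0.0179
```

```bash
cat > st.py <<'E'
from h import *
o=get_obs();v=np.load("slot.npy");yaw=v[3];R=(Ro.from_euler("z",yaw)*Ro.from_euler("y",-np.radians(35))).as_matrix()
g=o["tcp_pos"]+[0,0,.0187]
print("grasp in slot frame mm",(R.T@(g-v[:3])*1e3).round(1),"F slot",(R.T@o["wrist_force"]).round(1),"T",(R.T@o["torque"]).round(2),o["clock"])
E
cat > view.py <<'E'
import sys
exec(open("st.py").read())
w=get_image("wrist");s=get_image("scene")
x,y=proj(s,[v[:3]])[0].astype(int)
a=cv2.resize(w["pixels"][90:290,130:330],(400,400),interpolation=cv2.INTER_CUBIC)
b=cv2.resize(s["pixels"][y-65:y+35,x-40:x+60],(400,400),interpolation=cv2.INTER_CUBIC)
cv2.imwrite(sys.argv[1],np.hstack([a,b]))
E
python3 view.py pics/w5.png
```

```text
grasp in slot frame mm [ 26.4 -28.4 144.7] F slot [ 4.  -0.3 -0.1] T [ 0.06 -0.85 -0.07] 13.6167
```

View pics/w5.png

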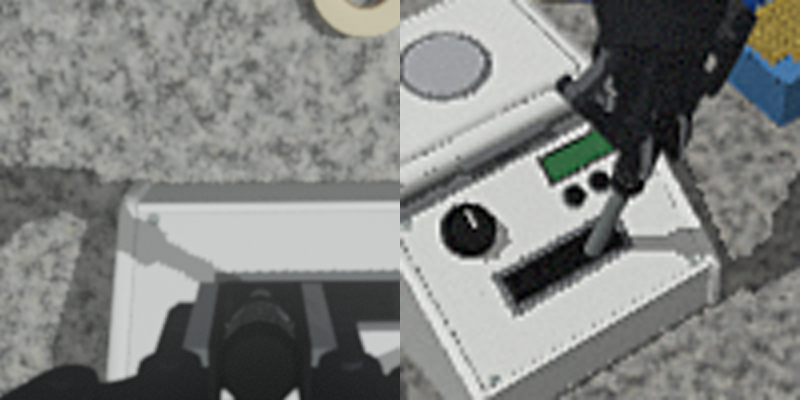

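The key is tilting as planned. In the scene half its tip sits in the slot at about (597,245) and it leans over the console. Continuing to 35°.

Emit:
carry_out(moves="0.02 0.029 0 0;0.02 0.029 0 0;0.02 0.029 0 0;0.02 0.029 0 0;0.02 0.029 0 0;0 0 0 0")

```text
clock: 14.22
tcp_pos: [0.5072, -0.2011, 0.1786]
eef_rot: [-0.939, 1.359, 0.94]
wrist_force: [2.0, -0.9, -0.4]
grip_width: 0.0178
```

```bash
python3 st.py
```

```text
grasp in slot frame mm [ -1.2 -28.3 144.8] F slot [ 1.6 -0.1 -1.6] T [ 0.05 -0.74 -0.  ] 14.2167
```

Emit:
carry_out(moves="0.027 -0.019 0 0;0.027 -0.019 0 0;0.027 -0.019 0 0;0.027 -0.019 0 0;0 0 0 0")

```text
clock: 14.63
tcp_pos: [0.519, -0.2054, 0.162]
eef_rot: [-0.939, 1.359, 0.94]
wrist_force: [2.2, -0.1, -0.1]
grip_width: 0.018
```

Emit:
carry_out(moves="0.011 -0.008 0 0;0.011 -0.008 0 0;0.011 -0.008 0 0;0 0 0 0")

```text
clock: 14.97
tcp_pos: [0.521, -0.2055, 0.1598]
eef_rot: [-0.939, 1.36, 0.942]
wrist_force: [-24.6, 9.2, 50.6]
grip_width: 0.0177
```

```bash
python3 st.py
```

```text
grasp in slot frame mm [-1.000e-01 -2.760e+01  1.212e+02] F slot [ 7.5  0.1 56.5] T [ 0.01  5.18 -0.02] 14.9667
```

Emit:
carry_out(moves="-0.011 0.008 0 0;-0.003 0.002 0 0;0 0 0 0;0 0 0 0")

```text
clock: 15.3
tcp_pos: [0.5204, -0.2058, 0.1605]
eef_rot: [-0.939, 1.359, 0.94]
wrist_force: [-7.9, 3.3, 16.5]
grip_width: 0.0177
```

```bash
python3 st.py
```

```text
grasp in slot frame mm [-1.00e-01 -2.81e+01  1.22e+02] F slot [ 2.5  0.3 18.4] T [0.   1.52 0.03] 15.3
```

Emit:
carry_out(moves="0 0 0.015 0;0 0 0.015 0;0 0 0.015 0;0 0 0.015 0;0 0 0 0")

```text
clock: 15.72
tcp_pos: [0.5229, -0.1984, 0.1603]
eef_rot: [-0.939, 1.362, 0.939]
wrist_force: [-9.2, -3.6, 14.5]
grip_width: 0.0183
```

```bash
python3 st.py
```

```text
grasp in slot frame mm [ -0.3 -20.4 121.9] F slot [ 2.3 -6.6 16.1] T [-2.33  1.41  0.89] 15.7167
```

Emit:
carry_out(moves="0 0 0.015 0;0 0 0.015 0;0 0 0.015 0;0 0 0.015 0;0 0 0 0")

```text
clock: 16.13
tcp_pos: [0.5271, -0.1892, 0.1599]
eef_rot: [-0.939, 1.359, 0.94]
wrist_force: [-0.3, -2.4, 0.8]
grip_width: 0.0182
```

```bash
python3 st.py
```

```text
grasp in slot frame mm [  0.  -10.3 121.2] F slot [ 0.9 -2.3  0.3] T [-0.78 -0.09  0.32] 16.1333
```

Emit:
carry_out(moves="0 0 0.015 0;0 0 0.015 0;0 0 0.015 0;0 0 0.015 0;0 0 0 0")

```text
clock: 16.55
tcp_pos: [0.5297, -0.1816, 0.1599]
eef_rot: [-0.939, 1.361, 0.939]
wrist_force: [-3.8, -7.3, 2.7]
grip_width: 0.0179
```

```bash
python3 st.py
```

```text
grasp in slot frame mm [-1.000e-01 -2.200e+00  1.213e+02] F slot [ 0.7 -8.1  2.8] T [-2.88  0.17  1.13] 16.55
```

The normal force dropped away near y = -10, and the sideways force built up near -2. That means the tip is over the hole and catching its +y edge. I'll back up a little and push.

Emit:
carry_out(moves="0 0 -0.015 0;0 0 -0.015 0;0.011 -0.008 0 0;0.011 -0.008 0 0;0 0 0 0")

```text
clock: 16.97
tcp_pos: [0.5306, -0.1868, 0.1563]
eef_rot: [-0.939, 1.361, 0.939]
wrist_force: [-0.2, -7.0, -5.0]
grip_width: 0.0177
```

```bash
python3 st.py
```

```text
grasp in slot frame mm [  0.   -6.8 116.8] F slot [-1.  -6.7 -5.3] T [-2.22 -0.42  0.9 ] 16.9667
```

Emit:
carry_out(moves="0.011 -0.008 -0.01 0;0.011 -0.008 0 0;0.011 -0.008 0 0;0 0 0 0")

```text
clock: 17.3
tcp_pos: [0.5333, -0.1891, 0.1516]
eef_rot: [-0.939, 1.36, 0.939]
wrist_force: [-4.0, -4.5, 1.2]
grip_width: 0.0175
```

```bash
python3 st.py
```

```text
grasp in slot frame mm [  0.  -8. 111.] F slot [-1.1 -5.6  2.2] T [-2.05  0.12  0.71] 17.3
```

Emit:
carry_out(moves="0.011 -0.008 0 0;0.011 -0.008 0 0;0.011 -0.008 0 0;0 0 0 0")

```text
clock: 17.63
tcp_pos: [0.5366, -0.1904, 0.1466]
eef_rot: [-0.939, 1.361, 0.939]
wrist_force: [-3.7, -5.1, 1.7]
grip_width: 0.0178
```

```bash
python3 st.py
```

```text
grasp in slot frame mm [  0.   -8.2 104.9] F slot [-0.4 -6.1  2.4] T [-2.06  0.38  0.75] 17.6333
```

Emit:
carry_out(moves="0.011 -0.008 -0.01 0;0.011 -0.008 0 0;0.009 -0.006 0 0;0 0 0 0;0 0 0 0")

```text
clock: 18.05
tcp_pos: [0.539, -0.1927, 0.142]
eef_rot: [-0.939, 1.361, 0.94]
wrist_force: [-5.1, -3.5, 2.2]
grip_width: 0.0178
```

```bash
python3 view.py pics/w6.png; python3 - <<'E'
from h import *
for n in("scene","top"):
    print([(np.round(d["position"],3),round(d["confidence"],2)) for d in look_for(get_image(n),"lid_front")[:2]])
E
```

```text
grasp in slot frame mm [-0.1 -9.4 99.4] F slot [-1.7 -5.   3.8] T [-1.72  0.78  0.68] 18.05
[(array([ 0.716, -0.224,  0.195]), 0.75), (array([0.51 , 0.098, 0.031]), 0.19)]
[(array([ 0.728, -0.252,  0.191]), 0.77)]
```

View pics/w6.png

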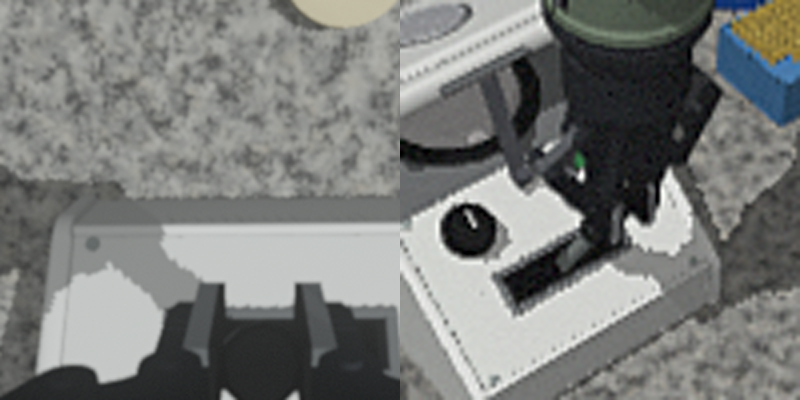

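The scene half shows the lid standing up, with the chamber open at (490,110), and the networks put the lip at about 193 mm. The tip is about 62 mm below the face. Releasing and retreating.

Emit:
carry_out(moves="0.006 -0.004 0 0;0 0 0 0;0 0 0 0;0 0 0 0;0 0 0 0;0 0 0 0;0 0 0 0;0 0 0 0", jaw=1)

```text
clock: 19.02
tcp_pos: [0.5403, -0.1926, 0.1414]
eef_rot: [-0.939, 1.359, 0.94]
wrist_force: [0.7, -0.4, -0.4]
grip_width: 0.0855
```

Emit:
carry_out(moves="-0.05 0 0 0;-0.1 0 0 0;-0.15 0 0 0;-0.2 0 0 0;-0.2 0 0 0;-0.2 0 0 0;-0.1 0 0 0;0 0 0 0")

```text
clock: 19.68
tcp_pos: [0.5412, -0.1924, 0.2951]
eef_rot: [-0.942, 1.355, 0.936]
wrist_force: [-0.3, 0.3, -0.1]
grip_width: 0.0854
```

```bash
python3 view.py pics/w7.png; python3 - <<'E'
from h import *
import cv2
o=get_obs();w=get_image("wrist");s=get_image("scene");v=np.load("slot.npy")
b=cv2.imread("pics/w7.png")[:,400:];cv2.imwrite("pics/w7.png",np.hstack([cv2.resize(w["pixels"],(400,300)).copy(),np.zeros((300,0,3),np.uint8)]) if 0 else np.vstack([np.hstack([np.vstack([cv2.resize(w["pixels"],(400,300)),np.zeros((100,400,3),np.uint8)]),b])]))
for n in("lid_front","key_mid","tube_rack","wash_bottle","tape_roll","tip_box"):
    print(n,[(np.round(d["position"],3).tolist(),round(d["confidence"],2)) for d in look_for(s,n)[:2]])
E
```

```text
grasp in slot frame mm [ 89.4  -8.4 223.7] F slot [-0.4  0.2  0.1] T [-0.04 -0.03 -0.04] 19.6833
lid_front [([0.719, -0.218, 0.195], 0.57)]
key_mid [([0.613, 0.049, 0.139], 0.88), ([0.604, 0.104, 0.142], 0.68)]
tube_rack [([0.51, 0.099, 0.035], 0.78)]
wash_bottle [([0.468, -0.48, 0.088], 0.86), ([0.51, 0.094, 0.03], 0.62)]
tape_roll [([0.45, -0.112, 0.015], 0.77), ([0.611, -0.206, 0.094], 0.68)]
tip_box [([0.576, -0.518, 0.048], 0.96)]
```

View pics/w7.png

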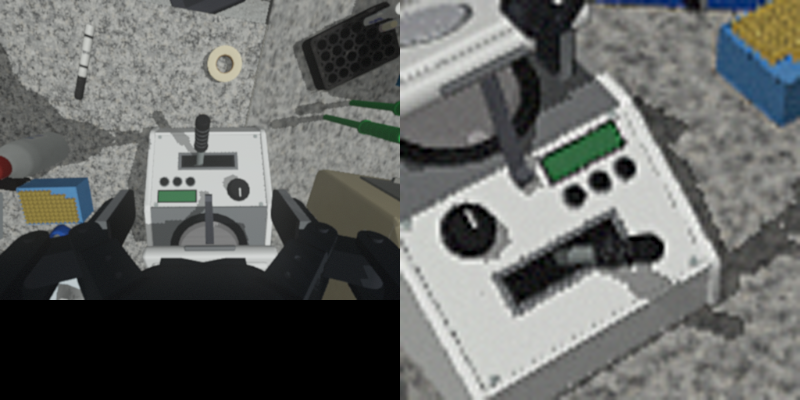

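The key stands alone in the slot in both halves, at (203,135) in the wrist view and (610,250) in the scene view, and the lid is up. I'll check the depth once by projecting the key top, then hand in.

```bash
python3 - <<'E'
from h import *
s=get_image("scene");v=np.load("slot.npy");R=(Ro.from_euler("z",v[3])*Ro.from_euler("y",-np.radians(35))).as_matrix()
x,y=proj(s,[v[:3]])[0].astype(int)
for d in(64,60,50,40):print(d,((proj(s,[v[:3]+R@[0,-.009,.19-d/1e3]])[0]-[x-40,y-65])*4+[400,0]).round())
E
```

```text
64 [637. 223.]
60 [639. 222.]
50 [645. 220.]
40 [651. 217.]
```

```bash
python3 -c "
from workcell import *
print(sign_off())"
```

```text
the job is handed in; nothing more can be done
None
```

The lid is up and the key is standing in the latch-bar hole. I handed the job in at about 20 s of the 54 s allowed; the hand-in reports no verdict.

**What I did:** I lifted the black key straight out of the rack. The tool could only yaw, so I set the tip in the slot mouth and levered the key over to 35° within the grip. I slid it along the channel floor from y ≈ -28 mm until the floor force vanished near y = -10 mm. I then pushed about 23 mm below the floor contact, which puts the tip about 62 mm below the face. Finally I opened the gripper and rose clear.

**Last checks:**
- **Lid:** the network put the lid lip at 195 mm, above the 180 mm needed.
- **Key:** it stood at rest in the slot on its own in both the wrist and scene pictures.
- **Robot contact:** the wrist force was near zero after the retreat, and the gripper was about 150 mm above the release point.
- **Other things:** the rack, wash bottle, tape roll and tip box were all within about 10 mm of their first readings, which is near the networks' error.

**What disagreed:**
- The channel floor was met about 5–8 mm earlier than my geometry predicted. The key probably slipped a little in the grip while levering, so I judged the depth from the floor contact.
- The last picture check of the key top was about 25 px off in the 4× enlargement (about 6 px in the picture). I took this as the loose key sagging slightly. It does not tell the depth, so the 62 mm rests on arm travel and on the lid having sprung up.

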